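Fill the two-pocket kit tray from the pack dispenser

TASK

Fill the kit tray from the pack dispenser: with the sprung hand slide push one white pack at a time out of the magazine so that one pack drops flat into each of the tray's two pockets, shifting the tray by its upright grip so that an empty pocket stands squarely in front of the outlet each time. Leave the third pack in the magazine and the slide sprung back, and do not knock the cup stack or the bowl about.

Things in the scene. Friction and masses are not known exactly. Their poses are not given: they have to be found in the camera images.
- magazine (a point): Centre of the magazine's floor, 38 mm above the desk, in a fixed steel pack dispenser; the magazine is an upright shaft of four corner angles (63 mm in x, 96 in y, top 148 mm above the desk) holding three packs. Axes of all points: z up, +y the way the slide pushes packs out (to the left, turned somewhat ahead), +x the way the tray runs (ahead, turned somewhat right).
- outlet (a point): Fixed point where the centre of a pocket's floor must stand to receive a pack: 105.5 mm along +y from the magazine point, 12 mm above the desk; 3 mm off along x still works. The outlet is the gap under a gate on the magazine's +y side; the magazine's floor ends 58 mm along +y from its centre, over the tray's edge.
- slide (a joint): Travel of the hand slide, m: 0 at rest (its front face about 10 mm behind the bottom pack), grows as it is pushed to +y, hard stop at 0.119. The bottom pack has dropped off the floor's edge by 0.114: push fully in, to the stop. A spring (2 N at rest, 8 N fully in) returns it when let go, and then the next pack sinks 28 mm to the floor.
- slide_handle (a point): Centre of the rear (-y) face of the hand slide's black upright handle plate, where it is pushed to +y. The plate is 56 mm wide (x), 12 mm thick (y), spans 59 to 125 mm above the desk; this point is 105 mm above the desk. Fully in, this face is 49 mm behind the magazine.
- tray (a joint): Travel of the kit tray along its guideway, m: 0 at the end nearest the robot, 0.115 at the far end. It stays where it is left (friction about 2 N). The far pocket is at the outlet at 0.040, the near pocket at 0.110.
- tray_grip (a point): On the axis of the tray's upright black grip at its near (-x) end, 96 mm above the desk; the grip is 18 mm thick, its top 113 mm above the desk, its foot 20 mm above the desk. Moves with the tray, 57 mm on the -x side of the near pocket's centre.
- pocket_far (a point): Centre of the floor of the tray's far (+x) pocket. Each pocket is open at the top, 66 mm along x, 97 mm along y, 22 mm deep, walls 4 mm; pocket centres are 70 mm apart; tray top 34 mm above the desk.
- pocket_near (a point): Centre of the floor of the tray's near (-x) pocket, same size.
- pack_1: White cardboard pack, 56 (x) x 85 (y) x 28 (z) mm, origin at the centre of its underside; starts at the bottom of the stack in the magazine.
- pack_2: Same pack, middle of the stack.
- pack_3: Same pack, top of the stack; it stays in the magazine.
- cups: Bystander: stack of clear plastic cups, 92 mm across, 161 mm tall, upright on the desk to the robot's right; origin at the centre of its underside.
- bowl: Bystander: small white bowl, 123 mm across, 43 mm tall, on the desk to the robot's left; origin at the centre of its underside.

How it is judged:
By the outcome, as a careful person would: the job done as asked, in the order asked, and still so for the second after the job is handed in, with the robot touching nothing.
It also fails if it takes over 72 s, if anything falls off the work surface, if the arm or the gripper's body presses on something with over 40 N, if the wrist force passes 120 N, or if a joint passes its speed limit or range.

ROBOT

A 6-joint arm with a two-finger parallel gripper is mounted at the origin on a cart in front of the work surface, level with it; the furniture and walls round the work are solid. World frame = base frame: x ahead of the robot, y to its left, z up, the work surface at z = 0. Lengths are in m, angles in degrees, forces in N, time in s.
With the tool pointing down it reaches from about 0.3 to 0.75 m from the base axis. Payload 8.5 kg.
Tool frame: the origin (TCP) lies at the very end of the fingers, on their centre line; the grasp point (between the pads) lies ctrl.grip_depth behind it (ctrl.grip_depth is the distance from the TCP to the grasp point, in m); z points along the fingers, y is the line along which they close (so a half turn about z gives the same grasp; the last joint's range is limited). The gripper opens to 85 mm and grips with 20 to 120 N. Pads are 22 mm wide; open, the fingers measure 114 mm over their backs; the gripper's body (76 mm by 85 mm) begins 54 mm behind the grasp point. The pads swing forward as they close: fully open they stand 13 mm farther back than shut.
Start: joints at [57.68, 21.807, 74.336, -0, 83.858, -12.336], TCP at [0.188, 0.517, 0.231] pointing down, gripper open.
Joint ranges: [-178.18, 178.18], [-50.72, 133.34], [12.68, 142.11], [-81.47, 261.47], [9.98, 163.14], [-165.26, 165.26]. Speed limits (degrees/s): [136.94, 136.94, 180, 180, 180, 180].

INTERFACE

Orientations are given as a 3x3 rotation matrix whose columns are the frame's x, y, z axes.
In Python, from plant import ctrl, monitor, get_image, camera_model gives the robot as it stands (ctrl), with the cameras as plain functions and the readings (monitor).
- The arm moves only by the shell command python3 nudge.py 'ROWS' [OPENING] [FORCE]. ROWS is a JSON list that holds a single list of rows (three levels of brackets), with 1 to 5 rows, each of 6 numbers: dx, dy, dz in shares of the most that a row can go, 1 being 62.5 mm, then a rotation vector rx, ry, rz in parts of the range, where 1.0 means 120 degrees; each row shifts and turns the commanded pose from where the row before left it, along the tool's axes as they then stand; what a row does not reach is not made up. A row lasts 1/8 s, in which the tool goes at most 0.0625 m and 10.7 degrees, less where a joint would pass 70% of its speed; a pose out of reach is approached as far as the arm can. OPENING is the finger opening in m, set as the command begins (- or left out keeps the last). The fingers move at their own pace and stop on an object; FORCE is the grip in N (left out, the last holds). Time passes only in rows, so rows that do not move let the fingers close. It prints the time, the measured TCP pose, the force, the opening and the grip force at its end. No shift or turn number may pass 1 either way. Input that does not fit is refused with a message, and nothing moves.
- monitor.sense(): the state, without advancing time (a new reading comes with each control period).
- get_image(name): name is "side" or "top"; returns the picture (420x560x3 uint8, red, green, blue); there is no depth.
- camera_model(name): a dict with "fx", "fy", "cx", "cy" (pixels), "dist_coeffs" ([k1, k2, p1, p2, k3] as OpenCV has them; the pictures are not rectified), "rvec" (rotation vector, rad) and "tvec" (3), from world to camera coordinates, as OpenCV has them. Camera axes: x right, y down, z forward; pixel columns grow to the right and rows downward; lengths in m; the calibration is good to about 2 mm. A picture is of the moment at which its call begins. camera_model takes no time and is no camera call.
- ctrl.finish_job(): hands the job in; it is judged then, once.
The state is a dict: "t": time; "qpos": joint angles; "qvel": joint speeds; "tau": joint torques, N m; "tool_pos": TCP position; "orientation": TCP orientation; "force": force on the tool from outside, world axes, zero at the start; "torque": the same for the moment, N m; "gripper_width": finger opening in m; "grasp_force": force on a finger pad.
Only numpy, scipy, OpenCV 4.12 (cv2) and the standard library are available. Lean on these libraries where they do the work, as an engineer would, in place of code of your own. Each camera call takes 0.05 s, during which the arm holds its last target. There are 200 camera calls.

## Working session

There is one attempt and no reset: what is moved stays moved. The work goes in short steps, Python scripts to look and compute and a shell command to move; the robot and the scene stay as the last step left them, time stands still between calls to the robot, and variables do not carry over. Pictures are saved under pics/ and viewed, at most 10 in all, crops included, and the job is handed in when it is done.

```bash
ls; mkdir -p pics
python3 - <<'E'
from plant import ctrl, monitor, get_image, camera_model
import cv2
s=monitor.sense();print(s['t'],s['tool_pos'],s['orientation'],s['gripper_width'],ctrl.grip_depth)
for n in('side','top'):
    cv2.imwrite(f'pics/{n}0.png',get_image(n)[:,:,::-1]);print(camera_model(n))
E
```

```text
nudge.py
pics
plant.py
0.0 [0.18783835 0.51663219 0.23072831] [[-9.39778759e-01  3.41782574e-01 -7.46004573e-04]
 [ 3.41783260e-01  9.39778058e-01 -1.18515077e-03]
 [ 2.96014848e-04 -1.36875140e-03 -9.99999019e-01]] 0.08552598331559864 0.0187
{'fx': 411.6911763238157, 'fy': 411.6911763238157, 'cx': 283.5721570478176, 'cy': 209.29051434531948, 'dist_coeffs': array([0.02190146, 0.        , 0.        , 0.        , 0.        ]), 'rvec': array([ 0.01673332, -2.73799604,  1.50637268]), 'tvec': array([0.49806669, 0.09148022, 1.22667061])}
{'fx': 441.8729930588787, 'fy': 441.8729930588787, 'cx': 281.02618705421884, 'cy': 210.8394137345702, 'dist_coeffs': array([-0.11767391,  0.        ,  0.        ,  0.        ,  0.        ]), 'rvec': array([ 2.21172638, -2.15877107,  0.11334062]), 'tvec': array([-0.05298513,  0.49386393,  1.1776526 ])}
```

View pics/side0.png

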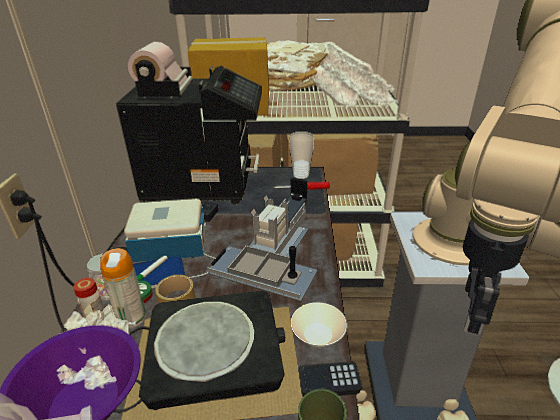

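View pics/top0.png

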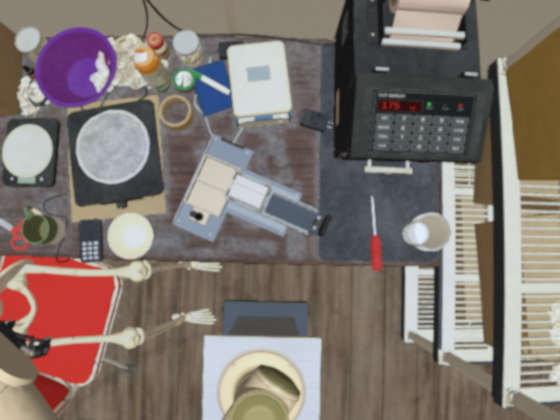

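The side view shows the tray's grip at about (292,262) and the magazine at (272,222). The top view shows the grip at about (196,216), the pack at (248,192) and the handle at (323,225). I'll enlarge both.

Run:
```python
import cv2,numpy as np
a=cv2.imread('pics/side0.png')[160:310,200:350];b=cv2.imread('pics/top0.png')[130:250,165:345]
a=cv2.resize(a,(600,600),interpolation=cv2.INTER_CUBIC);b=cv2.resize(b,(800,533),interpolation=cv2.INTER_CUBIC)
cv2.imwrite('pics/sc.png',a);cv2.imwrite('pics/tc.png',b)
```

```text
(no output)
```

View pics/sc.png

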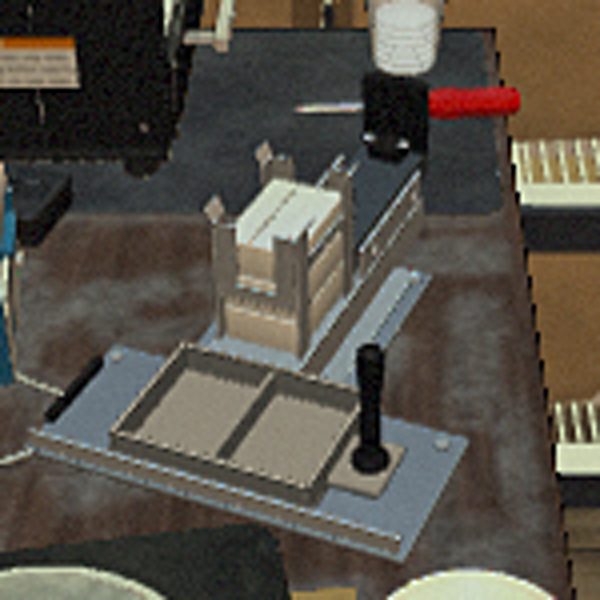

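View pics/tc.png

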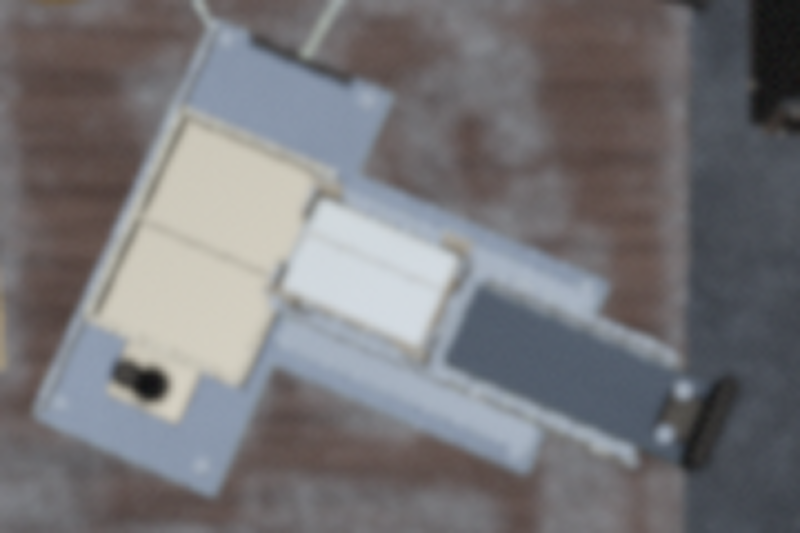

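The side crop shows the pocket rims, a pack top in the shaft, the grip top at (370,350) and the handle plate at (362–428, 75–150). The top crop shows the pack corners at (328,198), (463,250), (418,352) and (285,290), the grip leaning left with its top at about (122,372), and the handle plate from (735,380) to (690,465). Next I'll triangulate.

```bash
cat > h.py <<'E'
import cv2,numpy as np
from plant import ctrl, monitor, get_image, camera_model
M={n:camera_model(n) for n in('side','top')}
def mats(n):
    m=M[n];K=np.array([[m['fx'],0,m['cx']],[0,m['fy'],m['cy']],[0,0,1]]);R=cv2.Rodrigues(m['rvec'])[0]
    return K,m['dist_coeffs'],R,m['tvec']
def ray(n,p):
    K,d,R,t=mats(n);u=cv2.undistortPoints(np.array([[p]],float),K,d)[0,0]
    v=R.T@np.array([u[0],u[1],1]);return -R.T@t,v/np.linalg.norm(v)
def plane(n,p,z):
    c,v=ray(n,p);return c+v*(z-c[2])/v[2]
def tri(ps,pt):
    c1,a=ray('side',ps);c2,b=ray('top',pt)
    s=np.linalg.lstsq(np.c_[a,-b],c2-c1,rcond=None)[0];P,Q=c1+a*s[0],c2+b*s[1]
    return (P+Q)/2,np.linalg.norm(P-Q)
def px(n,X):
    m=M[n];K,d,_,_=mats(n);return cv2.projectPoints(np.atleast_2d(np.array(X,float)),m['rvec'],m['tvec'],K,d)[0][:,0]
E
python3 - <<'E'
from h import *
np.set_printoptions(precision=4,suppress=True)
S=lambda x,y:(200+(x+.5)/4-.5,160+(y+.5)/4-.5)
T=lambda x,y:(165+(x+.5)/(800/180)-.5,130+(y+.5)/(533/120)-.5)
for k,s,t in [('pack top far-right?',(345,208),(418,352)),('griptop',(370,348),(122,372)),('gripfoot',(372,460),(152,386)),
 ('tray farleft',(112,435),(188,108)),('tray nearleft',(310,500),(95,320)),('divider left',(225,460),(143,220)),
 ('base nearleft',(402,558),(38,412)),('base near right',(468,440),(217,495)),('handle topnear',(428,78),(690,468)),('handle top far',(366,74),(738,378))]:
    print(k,*tri(S(*s),T(*t)))
print('pack corners @.122');P=[plane('top',T(*p),.122) for p in[(328,198),(463,250),(418,352),(285,290)]];print(np.array(P))
print('tray @.034');print(np.array([plane('top',T(*p),.034) for p in[(188,108),(95,320),(243,385)]]))
print(np.array([plane('side',S(*p),.034) for p in[(112,435),(310,500),(185,345)]]))
print('handle @.125',plane('top',T(738,378),.125),plane('top',T(690,468),.125))
# dark mask of handle/grip
for n,(x0,y0,x1,y1) in dict(side=(284,170,312,205),top=(312,205,335,240)).items():
    im=cv2.imread(f'pics/{n}0.png')[y0:y1,x0:x1].max(2);ys,xs=np.where(im<45);print(n,len(xs),xs.min()+x0,xs.max()+x0,ys.min()+y0,ys.max()+y0)
    r=cv2.minAreaRect(np.c_[xs+x0,ys+y0].astype(np.float32));print(cv2.boxPoints(r))
E
```

```text
pack top far-right? [0.4906 0.0167 0.1103] 0.0005574900573513099
griptop [0.4739 0.1833 0.1143] 0.002315750640612838
gripfoot [0.4726 0.1817 0.0217] 0.002698488849203346
tray farleft [0.6439 0.1654 0.0283] 0.003293675437791296
tray nearleft [0.5121 0.2186 0.0208] 0.003248330204283504
divider left [0.5705 0.1901 0.0291] 0.009080901464401905
base nearleft [0.4549 0.2547 0.0067] 0.004242593600531953
base near right [0.4076 0.1419 0.0048] 0.0024229082804036305
handle topnear [ 0.428  -0.1361  0.1323] 0.0005744734240801488
handle top far [ 0.4778 -0.1633  0.1215] 0.0038919136324976258
pack corners @.122
[[ 0.5758  0.0695  0.122 ]
 [ 0.5481 -0.0073  0.122 ]
 [ 0.4898  0.0163  0.122 ]
 [ 0.5229  0.0919  0.122 ]]
tray @.034
[[0.6444 0.1646 0.034 ]
 [0.5124 0.216  0.034 ]
 [0.4751 0.1245 0.034 ]]
[[0.6409 0.1725 0.034 ]
 [0.5098 0.2331 0.034 ]
 [0.6024 0.0762 0.034 ]]
handle @.125 [ 0.4795 -0.163   0.125 ] [ 0.4285 -0.1369  0.125 ]
side 335 286 311 170 204
[[285.1138 170.7541]
 [310.     170.    ]
 [311.0248 203.8174]
 [286.1385 204.5716]]
top 50 319 327 217 234
[[317.9539 233.6308]
 [324.1754 216.0031]
 [327.     217.    ]
 [320.7784 234.6277]]
```

Careful with the scale: shifts go in shares of 62.5 mm and turns go in shares of 120 degrees. That gives: -0.048 m is -0.768, -0.027 m is -0.432.

```bash
python3 nudge.py '[[[-0.768, -0.432, 0, 0, 0, 0], [-0.768, -0.432, 0, 0, 0, 0], [-0.768, -0.432, 0, 0, 0, 0], [-0.768, -0.432, 0, 0, 0, 0], [-0.768, -0.432, 0, 0, 0, 0]]]'
python3 nudge.py '[[[-0.768, -0.432, 0, 0, 0, 0], [-0.768, -0.432, 0, 0, 0, 0], [-0.752, -0.432, 0, 0, 0, 0], [0, 0, 0, 0, 0, 0.0867], [0, 0, 0, 0, 0, 0.0867]]]'
python3 nudge.py '[[[0, 0, 0, 0, 0, 0.0867], [0, 0, 0, 0, 0, 0.0867], [0, 0, 0, 0, 0, 0.0867], [0, 0, 0, 0, 0, 0.0867], [0, 0, 0, 0, 0, 0.0867]]]' 0.07
python3 nudge.py '[[[0, 0, 0, 0, 0, 0.0867], [0, 0, 0, 0, 0, 0.0767], [0, 0, 0, 0, 0, 0]]]'
cat >> h.py <<'E'
XH=np.array([.9245,-.381,0]);YH=np.array([.381,.9245,0]);MAG=np.array([.5342,.0426,0])
def loc(P): d=np.array(P)-MAG;return np.array([d@XH,d@YH,d[2]])
def world(x,y,z): return MAG+x*XH+y*YH+np.array([0,0,z])
def state():
    s=monitor.sense();R=s['orientation'];a=np.degrees(np.arctan2(R[1,1],R[0,1]))
    print('t%.2f'%s['t'],'pos',s['tool_pos'].round(4),'loc',loc(s['tool_pos']).round(4),'yang %.2f'%a,'tilt',R[2,:2].round(4),'F',s['force'].round(1),'w %.3f'%s['gripper_width']);return s
def go(x,y,z):
    s=state();print('tool delta',(s['orientation'].T@(world(x,y,z)-s['tool_pos'])).round(4))
E
python3 -c "
from h import *
print(loc([.474,.183,.096]));go(-.1094,.1055,.077);print(monitor.sense()['qpos'])"
```

```text
t: 0.72
tool_pos: [0.3682, 0.3064, 0.2312]
orientation: [[-0.94, 0.342, -0.0], [0.342, 0.94, -0.0], [0.0, -0.0, -1.0]]
force: [0.6, -0.2, -0.2]
gripper_width: 0.0853
grasp_force: 0.0
t: 1.35
tool_pos: [0.4743, 0.1823, 0.2308]
orientation: [[-0.752, 0.659, -0.001], [0.659, 0.752, -0.0], [0.001, -0.001, -1.0]]
force: [0.0, 0.7, 0.2]
gripper_width: 0.0854
grasp_force: 0.0
t: 1.98
tool_pos: [0.4739, 0.183, 0.231]
orientation: [[0.055, 0.999, -0.001], [0.999, -0.055, -0.0], [-0.0, -0.001, -1.0]]
force: [-0.6, 0.2, -0.3]
gripper_width: 0.0701
grasp_force: 0.0
t: 2.35
tool_pos: [0.4739, 0.183, 0.231]
orientation: [[0.379, 0.925, -0.001], [0.925, -0.379, -0.0], [-0.0, -0.001, -1.0]]
force: [0.3, 0.3, 0.1]
gripper_width: 0.0699
grasp_force: 0.0
[-0.1091473  0.1068636  0.096    ]
t2.35 pos [0.4739 0.183  0.231 ] loc [-0.1092  0.1068  0.231 ] yang -22.30 tilt [-0.0004 -0.0006] F [0.3 0.3 0.1] w 0.070
tool delta [-1.30e-03 -1.00e-04  1.54e-01]
[ 7.73603605e+00  1.76202904e+01  8.08335144e+01 -2.99274568e-04
  8.15870037e+01  3.00368574e+01]
```

Converted, 0.04 m is 0.64, 0.034 m is 0.544.

```bash
python3 nudge.py '[[[0, 0, 0.64, 0, 0, 0], [0, 0, 0.64, 0, 0, 0], [0, 0, 0.64, 0, 0, 0], [0, 0, 0.544, 0, 0, 0], [0, 0, 0, 0, 0, 0]]]'
python3 nudge.py '[[[0, 0, 0, 0, 0, 0], [0, 0, 0, 0, 0, 0], [0, 0, 0, 0, 0, 0], [0, 0, 0, 0, 0, 0]]]' 0 30
python3 nudge.py '[[[0, 0.128, 0, 0, 0, 0], [0, 0.192, 0, 0, 0, 0], [0, 0.16, 0, 0, 0, 0], [0, 0, 0, 0, 0, 0]]]'
python3 -c "
from h import *
state()
cv2.imwrite('pics/side1.png',cv2.resize(get_image('side')[150:320,190:390,::-1],(700,595),interpolation=cv2.INTER_CUBIC))"
```

```text
t: 2.98
tool_pos: [0.4729, 0.1828, 0.0757]
orientation: [[0.378, 0.926, -0.005], [0.926, -0.378, -0.001], [-0.002, -0.004, -1.0]]
force: [-0.0, -0.2, 0.7]
gripper_width: 0.0699
grasp_force: 0.0
t: 3.48
tool_pos: [0.4745, 0.1831, 0.0784]
orientation: [[0.38, 0.925, 0.002], [0.925, -0.38, 0.0], [0.001, 0.002, -1.0]]
force: [-1.3, 0.0, 6.9]
gripper_width: 0.0172
grasp_force: 33.6
t: 3.98
tool_pos: [0.5032, 0.1713, 0.0784]
orientation: [[0.381, 0.925, 0.003], [0.925, -0.381, 0.0], [0.001, 0.003, -1.0]]
force: [2.4, -1.0, 5.0]
gripper_width: 0.0177
grasp_force: 33.3
t3.98 pos [0.5032 0.1713 0.0784] loc [-0.0777  0.1072  0.0784] yang -22.39 tilt [0.0014 0.0029] F [ 2.4 -1.   5. ] w 0.018
```

View pics/side1.png

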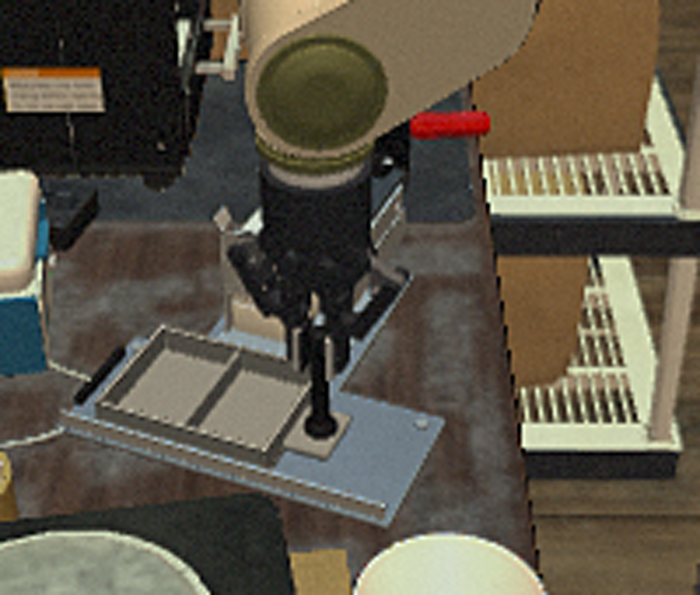

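The fingers hold the grip at about (318,345) and the tray has followed about 30 mm ahead. Next I'll push gently to the far stop.

Converted, 0.01 m is 0.16, 0.008 m is 0.128.

```bash
python3 nudge.py '[[[0, 0.16, 0, 0, 0, 0], [0, 0.128, 0, 0, 0, 0], [0, 0.032, 0, 0, 0, 0], [0, 0, 0, 0, 0, 0]]]'
for i in 1; do python3 nudge.py '[[[0, 0.048, 0, 0, 0, 0], [0, 0, 0, 0, 0, 0]]]'; python3 -c "from h import *;state()";done
python3 nudge.py '[[[0, 0.048, 0, 0, 0, 0], [0, 0, 0, 0, 0, 0]]]'; python3 -c "from h import *;state()"
python3 nudge.py '[[[0, 0.048, 0, 0, 0, 0], [0, 0, 0, 0, 0, 0]]]'; python3 -c "from h import *;state()"
```

```text
t: 4.53
tool_pos: [0.5211, 0.164, 0.0784]
orientation: [[0.381, 0.925, 0.002], [0.925, -0.381, 0.0], [0.001, 0.002, -1.0]]
force: [0.4, 1.0, 5.7]
gripper_width: 0.0176
grasp_force: 33.4
t: 4.78
tool_pos: [0.5237, 0.163, 0.0784]
orientation: [[0.38, 0.925, 0.002], [0.925, -0.38, 0.0], [0.001, 0.002, -1.0]]
force: [0.0, 0.1, 6.1]
gripper_width: 0.0174
grasp_force: 33.5
t4.78 pos [0.5237 0.163  0.0784] loc [-0.0556  0.1073  0.0784] yang -22.36 tilt [0.0013 0.0018] F [0.  0.1 6.1] w 0.017
t: 5.03
tool_pos: [0.5256, 0.1622, 0.0784]
orientation: [[0.38, 0.925, 0.0], [0.925, -0.38, 0.001], [0.001, -0.0, -1.0]]
force: [-3.8, 3.2, 9.0]
gripper_width: 0.0176
grasp_force: 33.8
t5.03 pos [0.5256 0.1622 0.0784] loc [-0.0536  0.1073  0.0784] yang -22.35 tilt [ 0.0009 -0.0002] F [-3.8  3.2  9. ] w 0.018
t: 5.28
tool_pos: [0.5256, 0.1622, 0.0783]
orientation: [[0.38, 0.925, -0.006], [0.925, -0.38, 0.002], [0.0, -0.006, -1.0]]
force: [-16.8, 8.7, 15.7]
gripper_width: 0.0175
grasp_force: 34.9
t5.28 pos [0.5256 0.1622 0.0783] loc [-0.0535  0.1073  0.0783] yang -22.33 tilt [ 0.     -0.0061] F [-16.8   8.7  15.7] w 0.018
```

Converted, -0.005 m is -0.08, -0.004 m is -0.064.

```bash
python3 nudge.py '[[[0, -0.08, 0, 0, 0, 0], [0, -0.064, 0, 0, 0, 0], [0, 0, 0, 0, 0, 0], [0, 0, 0, 0, 0, 0]]]';python3 -c "from h import *;state()"
```

```text
t: 5.78
tool_pos: [0.5207, 0.1642, 0.0783]
orientation: [[0.381, 0.925, 0.002], [0.925, -0.381, 0.001], [0.001, 0.001, -1.0]]
force: [-1.4, 2.1, 8.5]
gripper_width: 0.0174
grasp_force: 33.9
t5.78 pos [0.5207 0.1642 0.0783] loc [-0.0588  0.1073  0.0783] yang -22.37 tilt [0.0012 0.0012] F [-1.4  2.1  8.5] w 0.017
```

Converted, -0.05 m is -0.8.

```bash
python3 nudge.py '[[[0, 0, 0, 0, 0, 0], [0, 0, 0, 0, 0, 0], [0, 0, -0.8, 0, 0, 0], [0, 0, -0.8, 0, 0, 0], [0, 0, -0.8, 0, 0, 0]]]' 0.06
python3 -c "
from h import *
p=plane('top',(430,232),.16);print(p,loc(p));go(0,-.26,.225)"
```

```text
t: 6.4
tool_pos: [0.52, 0.1639, 0.2287]
orientation: [[0.381, 0.925, -0.001], [0.925, -0.381, -0.0], [-0.0, -0.001, -1.0]]
force: [0.1, 0.8, -0.5]
gripper_width: 0.06
grasp_force: 0.0
[ 0.44029399 -0.40336339  0.16      ] [ 0.08309595 -0.44807134  0.16      ]
t6.40 pos [0.52   0.1639 0.2287] loc [-0.0593  0.1067  0.2287] yang -22.39 tilt [-0.0004 -0.0006] F [ 0.1  0.8 -0.5] w 0.060
tool delta [-0.3667  0.0593  0.0038]
```

Converted, -0.052 m is -0.832, 0.0085 m is 0.136.

```bash
python3 nudge.py '[[[-0.832, 0.136, 0, 0, 0, 0], [-0.832, 0.136, 0, 0, 0, 0], [-0.832, 0.136, 0, 0, 0, 0], [-0.832, 0.136, 0, 0, 0, 0], [-0.832, 0.136, 0, 0, 0, 0]]]' 0
python3 nudge.py '[[[-0.848, 0.136, 0, 0, 0, 0], [-0.848, 0.136, 0, 0, 0, 0], [0, 0, 0, 0, 0, 0]]]'
python3 nudge.py '[[[0, 0, 0.8, 0, 0, 0], [0, 0, 0.8, 0, 0, 0], [0, 0, 0.592, 0, 0, 0], [0, 0, 0, 0, 0, 0]]]'
python3 -c "
from h import *
state()
cv2.imwrite('pics/top1.png',cv2.resize(get_image('top')[130:250,165:345,::-1],(800,533),interpolation=cv2.INTER_CUBIC))"
```

```text
t: 7.02
tool_pos: [0.4599, -0.0942, 0.2272]
orientation: [[0.381, 0.925, -0.0], [0.925, -0.381, 0.0], [0.0, -0.0, -1.0]]
force: [0.8, -0.2, -0.6]
gripper_width: -0.0001
grasp_force: 0.0
t: 7.4
tool_pos: [0.4351, -0.2, 0.2269]
orientation: [[0.385, 0.923, -0.001], [0.923, -0.385, 0.0], [-0.0, -0.001, -1.0]]
force: [0.6, -0.0, -0.1]
gripper_width: 0.0001
grasp_force: 0.0
t: 7.9
tool_pos: [0.4351, -0.1957, 0.0887]
orientation: [[0.38, 0.925, -0.004], [0.925, -0.38, 0.004], [0.002, -0.005, -1.0]]
force: [-0.3, -0.3, 0.8]
gripper_width: 0.0004
grasp_force: 0.0
t7.90 pos [ 0.4351 -0.1957  0.0887] loc [-0.0009 -0.2581  0.0887] yang -22.34 tilt [ 0.0016 -0.0053] F [-0.3 -0.3  0.8] w 0.000
```

View pics/top1.png

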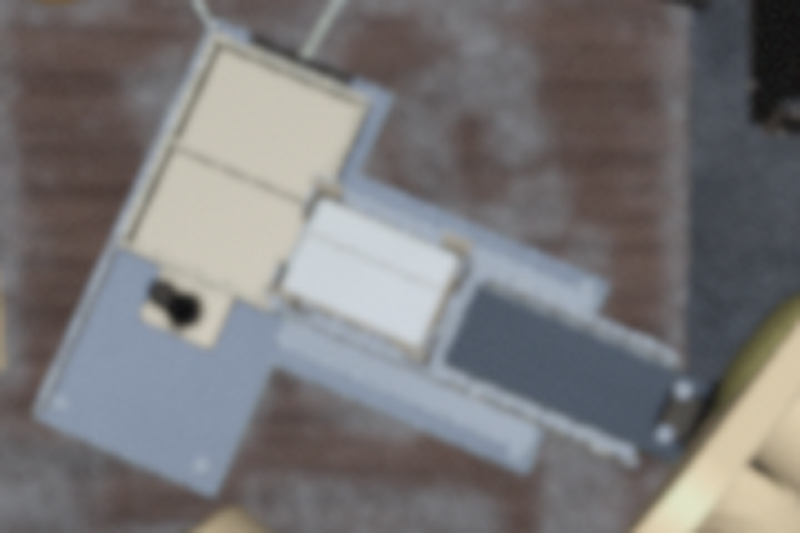

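The tray's near pocket, with rim corners at about (175,150), (308,200), (270,305) and (125,245), faces the magazine. The tool is behind the handle. Now I'll push.

Converted, 0.012 m is 0.192.

```bash
python3 nudge.py '[[[0.192, 0, 0, 0, 0, 0], [0.192, 0, 0, 0, 0, 0], [0.192, 0, 0, 0, 0, 0], [0, 0, 0, 0, 0, 0]]]';python3 -c "from h import *;state()"
python3 nudge.py '[[[0.24, 0, 0, 0, 0, 0], [0.24, 0, 0, 0, 0, 0], [0.24, 0, 0, 0, 0, 0], [0.24, 0, 0, 0, 0, 0], [0, 0, 0, 0, 0, 0]]]';python3 -c "from h import *;state()"
```

```text
t: 8.45
tool_pos: [0.4502, -0.1632, 0.0908]
orientation: [[0.379, 0.925, 0.001], [0.925, -0.379, -0.001], [-0.001, 0.001, -1.0]]
force: [-2.0, -2.1, 1.7]
gripper_width: -0.0002
grasp_force: 0.9
t8.45 pos [ 0.4502 -0.1632  0.0908] loc [ 0.0007 -0.2223  0.0908] yang -22.29 tilt [-0.0005  0.0011] F [-2.  -2.1  1.7] w -0.000
t: 9.07
tool_pos: [0.4726, -0.1084, 0.0906]
orientation: [[0.38, 0.925, -0.0], [0.925, -0.38, -0.001], [-0.001, 0.0, -1.0]]
force: [-2.7, -4.6, 3.3]
gripper_width: 0.0001
grasp_force: 2.3
t9.07 pos [ 0.4726 -0.1084  0.0906] loc [ 0.0006 -0.1631  0.0906] yang -22.33 tilt [-0.0011  0.0004] F [-2.7 -4.6  3.3] w 0.000
```

Converted, 0.015 m is 0.24, 0.006 m is 0.096.

```bash
python3 nudge.py '[[[0.24, 0, 0, 0, 0, 0], [0.24, 0, 0, 0, 0, 0], [0.24, 0, 0, 0, 0, 0], [0.096, 0, 0, 0, 0, 0], [0, 0, 0, 0, 0, 0]]]';python3 -c "from h import *;state()"
python3 nudge.py '[[[0.064, 0, 0, 0, 0, 0], [0.064, 0, 0, 0, 0, 0], [0, 0, 0, 0, 0, 0]]]';python3 -c "from h import *;state()"
```

```text
t: 9.7
tool_pos: [0.4916, -0.0618, 0.0906]
orientation: [[0.38, 0.925, -0.001], [0.925, -0.38, -0.001], [-0.002, -0.0, -1.0]]
force: [-4.7, -6.5, 5.2]
gripper_width: 0.0
grasp_force: 3.7
t9.70 pos [ 0.4916 -0.0618  0.0906] loc [ 0.0004 -0.1127  0.0906] yang -22.36 tilt [-0.0016 -0.0002] F [-4.7 -6.5  5.2] w 0.000
t: 10.07
tool_pos: [0.4933, -0.0579, 0.0907]
orientation: [[0.38, 0.925, -0.004], [0.925, -0.38, -0.008], [-0.009, -0.001, -1.0]]
force: [-15.1, -27.1, 7.3]
gripper_width: 0.0
grasp_force: 15.6
t10.07 pos [ 0.4933 -0.0579  0.0907] loc [ 0.0004 -0.1085  0.0907] yang -22.35 tilt [-0.0087 -0.0012] F [-15.1 -27.1   7.3] w 0.000
```

The slide is on the stop at about 31 N. I'll retract gently and check.

Converted, -0.03 m is -0.48, -0.02 m is -0.32.

```bash
python3 nudge.py '[[[-0.32, 0, 0, 0, 0, 0], [-0.48, 0, 0, 0, 0, 0], [-0.48, 0, 0, 0, 0, 0], [-0.48, 0, 0, 0, 0, 0], [-0.48, 0, 0, 0, 0, 0]]]'
python3 nudge.py '[[[-0.32, 0, 0, 0, 0, 0], [0, 0, -0.8, 0, 0, 0], [0, 0, -0.8, 0, 0, 0], [0, 0, -0.592, 0, 0, 0]]]'
python3 -c "
from h import *
go(-.0588,.107,.225)
a,b=[get_image(n)[:,:,::-1] for n in('side','top')]
a=cv2.resize(a[190:300,205:325],None,fx=3.6,fy=3.6,interpolation=3);b=cv2.resize(b[135:245,175:265],None,fx=3.6,fy=3.6,interpolation=3)
cv2.imwrite('pics/c2.png',np.hstack([a,b]))"
```

```text
t: 10.7
tool_pos: [0.4412, -0.1842, 0.0903]
orientation: [[0.381, 0.924, 0.0], [0.924, -0.381, 0.0], [0.0, -0.0, -1.0]]
force: [0.1, -0.4, -0.2]
gripper_width: 0.0002
grasp_force: 0.0
t: 11.2
tool_pos: [0.4341, -0.2019, 0.2294]
orientation: [[0.381, 0.925, 0.001], [0.925, -0.381, -0.001], [0.0, 0.002, -1.0]]
force: [0.3, 0.3, 0.1]
gripper_width: -0.0003
grasp_force: 0.0
t11.20 pos [ 0.4341 -0.2019  0.2294] loc [ 0.0006 -0.2642  0.2294] yang -22.41 tilt [0.0001 0.0015] F [0.3 0.3 0.1] w -0.000
tool delta [ 0.3712 -0.0594  0.0043]
```

View pics/c2.png

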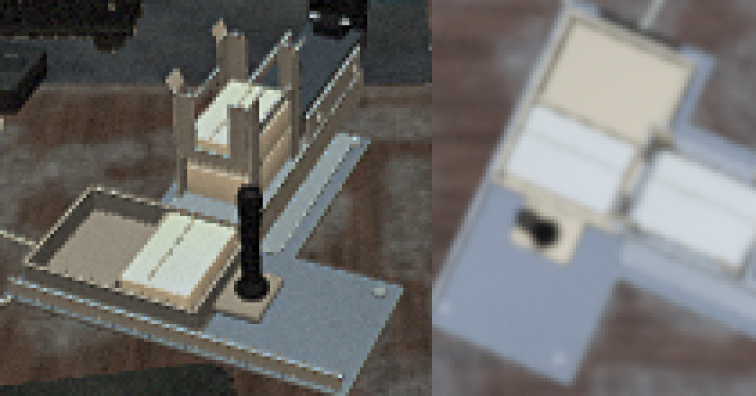

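Pack 1 lies in the near pocket: side crop about (180,262), top crop about (570,158). The stack has sunk one step and the far pocket is empty. I'll check flatness numerically from its corners.

Run:
```python
from h import *
np.set_printoptions(precision=4,suppress=True)
for n,(x0,y0,x1,y1) in dict(side=(230,245,275,280),top=(188,160,231,200)).items():
    im=get_image(n)[:,:,::-1];c=im[y0:y1,x0:x1].astype(int)
    g=cv2.resize(c.astype(np.uint8),None,fx=4,fy=4,interpolation=3).astype(int)
    m=((g[:,:,0]>(175 if n=='side' else 195))).astype(np.uint8)
    k,l,st,_=cv2.connectedComponentsWithStats(m)
    b=1+st[1:,4].argmax();mm=cv2.morphologyEx((l==b).astype(np.uint8),3,np.ones((7,7)))
    cn=max(cv2.findContours(mm,0,2)[0],key=cv2.contourArea)
    q=cv2.approxPolyDP(cv2.convexHull(cn),8,True)[:,0]
    p=np.array([x0,y0])+(q+.5)/4-.5
    P=np.array([plane(n,a,.040) for a in p]);L=np.array([loc(a) for a in P])
    print(n,st[b],'\n',p,'\n',L)
```

```text
side [  36   20  124   88 5952] 
 [[269.375 252.625]
 [257.375 271.375]
 [238.625 267.375]
 [251.625 249.625]] 
 [[-0.0269  0.0659  0.04  ]
 [-0.0311  0.1475  0.04  ]
 [ 0.0208  0.1522  0.04  ]
 [ 0.0237  0.0727  0.04  ]]
top [  32   20  140  116 9792] 
 [[202.625 164.625]
 [230.375 175.625]
 [222.375 193.375]
 [195.625 182.375]] 
 [[ 0.0232  0.1517  0.04  ]
 [ 0.026   0.0705  0.04  ]
 [-0.0265  0.0703  0.04  ]
 [-0.0285  0.1487  0.04  ]]
```

Both views agree on a flat, seated pack: the top is at z≈40 mm and centred within about 3 mm. Back to the grip for a 70 mm shift.

Converted, 0.053 m is 0.848, -0.0085 m is -0.136.

```bash
python3 nudge.py '[[[0.848, -0.136, 0, 0, 0, 0], [0.848, -0.136, 0, 0, 0, 0], [0.848, -0.136, 0, 0, 0, 0], [0.848, -0.136, 0, 0, 0, 0], [0.848, -0.136, 0, 0, 0, 0]]]' 0.06
python3 nudge.py '[[[0.848, -0.136, 0, 0, 0, 0], [0.848, -0.136, 0, 0, 0, 0], [0, 0, 0, 0, 0, 0]]]'
python3 nudge.py '[[[0, 0, 0.8, 0, 0, 0], [0, 0, 0.8, 0, 0, 0], [0, 0, 0.8, 0, 0, 0], [0, 0, 0, 0, 0, 0], [0, 0, 0, 0, 0, 0]]]'
python3 nudge.py '[[[0, 0, 0, 0, 0, 0], [0, 0, 0, 0, 0, 0], [0, 0, 0, 0, 0, 0], [0, 0, 0, 0, 0, 0]]]' 0 30
python3 -c "from h import *;state()"
python3 nudge.py '[[[0, -0.192, 0, 0, 0, 0], [0, -0.24, 0, 0, 0, 0], [0, -0.24, 0, 0, 0, 0], [0, -0.24, 0, 0, 0, 0], [0, -0.128, 0, 0, 0, 0]]]'
python3 nudge.py '[[[0, -0.064, 0, 0, 0, 0], [0, 0, 0, 0, 0, 0], [0, 0, 0, 0, 0, 0]]]'
python3 -c "from h import *;state()"
```

```text
t: 12.02
tool_pos: [0.4953, 0.0613, 0.2258]
orientation: [[0.381, 0.925, -0.003], [0.925, -0.381, 0.0], [-0.001, -0.003, -1.0]]
force: [0.0, -1.1, -0.0]
gripper_width: 0.0602
grasp_force: 0.0
t: 12.4
tool_pos: [0.5198, 0.1668, 0.2252]
orientation: [[0.377, 0.926, -0.004], [0.926, -0.377, 0.0], [-0.001, -0.003, -1.0]]
force: [0.0, -0.3, -0.6]
gripper_width: 0.0601
grasp_force: 0.0
t: 13.02
tool_pos: [0.521, 0.1636, 0.0786]
orientation: [[0.381, 0.924, 0.001], [0.924, -0.381, 0.0], [0.001, 0.001, -1.0]]
force: [0.4, -0.3, 0.7]
gripper_width: 0.0598
grasp_force: 0.0
t: 13.52
tool_pos: [0.5207, 0.164, 0.0784]
orientation: [[0.381, 0.925, 0.002], [0.925, -0.381, 0.0], [0.001, 0.002, -1.0]]
force: [-1.0, -1.1, 7.5]
gripper_width: 0.0176
grasp_force: 33.5
t13.53 pos [0.5207 0.164  0.0784] loc [-0.0587  0.1071  0.0784] yang -22.37 tilt [0.0007 0.0016] F [-1.  -1.1  7.5] w 0.018
t: 14.15
tool_pos: [0.4603, 0.1886, 0.0784]
orientation: [[0.38, 0.925, 0.002], [0.925, -0.38, -0.001], [0.0, 0.002, -1.0]]
force: [1.2, -3.4, 7.4]
gripper_width: 0.0173
grasp_force: 33.5
t: 14.52
tool_pos: [0.4563, 0.1902, 0.0784]
orientation: [[0.38, 0.925, 0.001], [0.925, -0.38, -0.0], [0.0, 0.001, -1.0]]
force: [-2.6, -2.1, 10.4]
gripper_width: 0.0175
grasp_force: 34.0
t14.53 pos [0.4563 0.1902 0.0784] loc [-0.1282  0.1068  0.0784] yang -22.36 tilt [0.0002 0.001 ] F [-2.6 -2.1 10.4] w 0.018
```

Converted, -0.05 m is -0.8.

```bash
python3 nudge.py '[[[0, 0, 0, 0, 0, 0], [0, 0, 0, 0, 0, 0], [0, 0, -0.8, 0, 0, 0], [0, 0, -0.8, 0, 0, 0], [0, 0, -0.8, 0, 0, 0]]]' 0.06
python3 nudge.py '[[[-0.832, 0.2912, 0, 0, 0, 0], [-0.832, 0.2912, 0, 0, 0, 0], [-0.832, 0.2912, 0, 0, 0, 0], [-0.832, 0.2912, 0, 0, 0, 0], [-0.832, 0.2912, 0, 0, 0, 0]]]' 0
python3 nudge.py '[[[-0.848, 0.2912, 0, 0, 0, 0], [-0.848, 0.2912, 0, 0, 0, 0], [0, 0, 0, 0, 0, 0]]]'
python3 nudge.py '[[[0, 0, 0.8, 0, 0, 0], [0, 0, 0.8, 0, 0, 0], [0, 0, 0.592, 0, 0, 0], [0, 0, 0, 0, 0, 0]]]'
python3 -c "
from h import *
state()
cv2.imwrite('pics/top2.png',cv2.resize(get_image('top')[130:250,165:345,::-1],(800,533),interpolation=cv2.INTER_CUBIC))"
```

```text
t: 15.15
tool_pos: [0.4562, 0.1902, 0.2288]
orientation: [[0.381, 0.925, -0.0], [0.925, -0.381, 0.0], [-0.0, -0.0, -1.0]]
force: [1.0, -0.2, -0.5]
gripper_width: 0.0601
grasp_force: 0.0
t: 15.78
tool_pos: [0.4412, -0.0865, 0.2273]
orientation: [[0.381, 0.925, 0.0], [0.925, -0.381, 0.0], [0.0, 0.0, -1.0]]
force: [1.3, 0.1, -0.3]
gripper_width: -0.0001
grasp_force: 0.0
t: 16.15
tool_pos: [0.4345, -0.1998, 0.2268]
orientation: [[0.385, 0.923, -0.001], [0.923, -0.385, 0.0], [-0.0, -0.001, -1.0]]
force: [0.5, 0.5, -0.0]
gripper_width: 0.0
grasp_force: 0.0
t: 16.65
tool_pos: [0.434, -0.1951, 0.0887]
orientation: [[0.38, 0.925, -0.004], [0.925, -0.38, 0.004], [0.002, -0.005, -1.0]]
force: [-0.6, -0.4, 0.7]
gripper_width: 0.0002
grasp_force: 0.0
t16.65 pos [ 0.434  -0.1951  0.0887] loc [-0.0021 -0.2579  0.0887] yang -22.34 tilt [ 0.0017 -0.0052] F [-0.6 -0.4  0.7] w 0.000
```

View pics/top2.png

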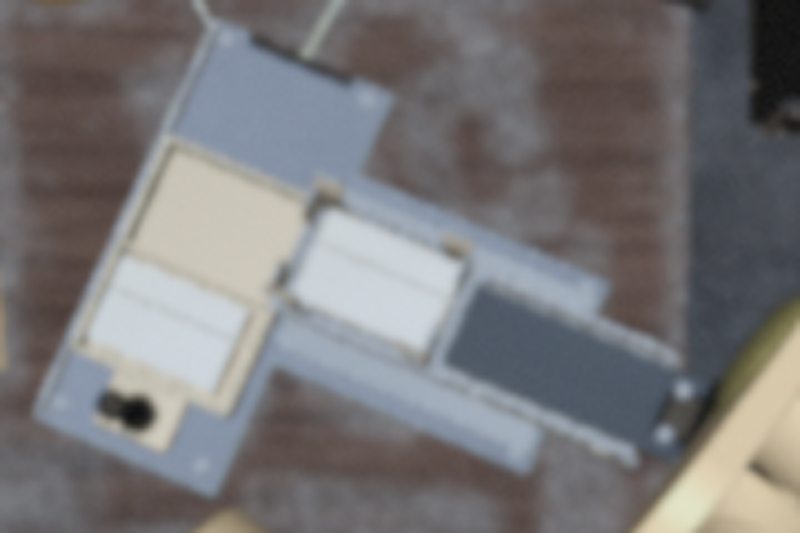

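The empty far pocket, with rim corners at about (175,143), (308,198), (270,300) and (130,250), is square to the outlet. Pack 1 lies flat in the near pocket at (170,320). I'll repeat the same push.

Converted, 0.012 m is 0.192.

```bash
python3 nudge.py '[[[0.192, 0, 0, 0, 0, 0], [0.192, 0, 0, 0, 0, 0], [0.192, 0, 0, 0, 0, 0], [0, 0, 0, 0, 0, 0]]]'
python3 nudge.py '[[[0.24, 0, 0, 0, 0, 0], [0.24, 0, 0, 0, 0, 0], [0.24, 0, 0, 0, 0, 0], [0.24, 0, 0, 0, 0, 0], [0, 0, 0, 0, 0, 0]]]'
python3 nudge.py '[[[0.24, 0, 0, 0, 0, 0], [0.24, 0, 0, 0, 0, 0], [0.24, 0, 0, 0, 0, 0], [0.096, 0, 0, 0, 0, 0], [0, 0, 0, 0, 0, 0]]]'
python3 nudge.py '[[[0.064, 0, 0, 0, 0, 0], [0.064, 0, 0, 0, 0, 0], [0, 0, 0, 0, 0, 0]]]'
python3 -c "from h import *;state()"
```

```text
t: 17.2
tool_pos: [0.4491, -0.1627, 0.0908]
orientation: [[0.379, 0.925, 0.001], [0.925, -0.379, -0.001], [-0.0, 0.001, -1.0]]
force: [-1.1, -1.5, 1.2]
gripper_width: -0.0
grasp_force: 0.9
t: 17.82
tool_pos: [0.4716, -0.108, 0.0906]
orientation: [[0.38, 0.925, 0.0], [0.925, -0.38, -0.001], [-0.001, 0.0, -1.0]]
force: [-3.7, -4.9, 4.9]
gripper_width: 0.0004
grasp_force: 2.4
t: 18.45
tool_pos: [0.4906, -0.0615, 0.0905]
orientation: [[0.381, 0.925, -0.001], [0.925, -0.381, -0.001], [-0.001, -0.0, -1.0]]
force: [-4.2, -6.5, 4.9]
gripper_width: 0.0
grasp_force: 3.7
t: 18.82
tool_pos: [0.4922, -0.0575, 0.0906]
orientation: [[0.38, 0.925, -0.004], [0.925, -0.38, -0.007], [-0.008, -0.001, -1.0]]
force: [-15.0, -26.7, 8.2]
gripper_width: -0.0001
grasp_force: 15.1
t18.82 pos [ 0.4922 -0.0575  0.0906] loc [-0.0007 -0.1085  0.0906] yang -22.36 tilt [-0.0081 -0.0013] F [-15.  -26.7   8.2] w -0.000
```

Converted, -0.03 m is -0.48, -0.02 m is -0.32.

```bash
python3 nudge.py '[[[-0.32, 0, 0, 0, 0, 0], [-0.48, 0, 0, 0, 0, 0], [-0.48, 0, 0, 0, 0, 0], [-0.48, 0, 0, 0, 0, 0], [-0.48, 0, 0, 0, 0, 0]]]'
python3 nudge.py '[[[-0.32, 0, 0, 0, 0, 0], [0, 0, -0.8, 0, 0, 0], [0, 0, -0.8, 0, 0, 0], [0, 0, -0.592, 0, 0, 0], [0, 0, 0, 0, 0, 0]]]'
python3 -c "
from h import *
state()
a,b=[get_image(n)[:,:,::-1] for n in('side','top')]
a=cv2.resize(a[180:300,205:325],None,fx=3.4,fy=3.4,interpolation=3);b=cv2.resize(b[135:255,175:285],None,fx=3.4,fy=3.4,interpolation=3)
cv2.imwrite('pics/c3.png',np.hstack([a,b]))"
```

```text
t: 19.45
tool_pos: [0.4401, -0.1839, 0.0902]
orientation: [[0.381, 0.924, 0.0], [0.924, -0.381, 0.001], [0.001, -0.0, -1.0]]
force: [1.0, -1.1, -0.0]
gripper_width: 0.0001
grasp_force: 0.0
t: 20.08
tool_pos: [0.4337, -0.202, 0.2296]
orientation: [[0.381, 0.925, 0.004], [0.925, -0.381, -0.003], [-0.001, 0.005, -1.0]]
force: [-0.4, -0.6, -0.1]
gripper_width: -0.0001
grasp_force: 0.0
t20.07 pos [ 0.4337 -0.202   0.2296] loc [ 2.000e-04 -2.644e-01  2.296e-01] yang -22.40 tilt [-0.0007  0.0051] F [-0.4 -0.6 -0.1] w -0.000
```

View pics/c3.png

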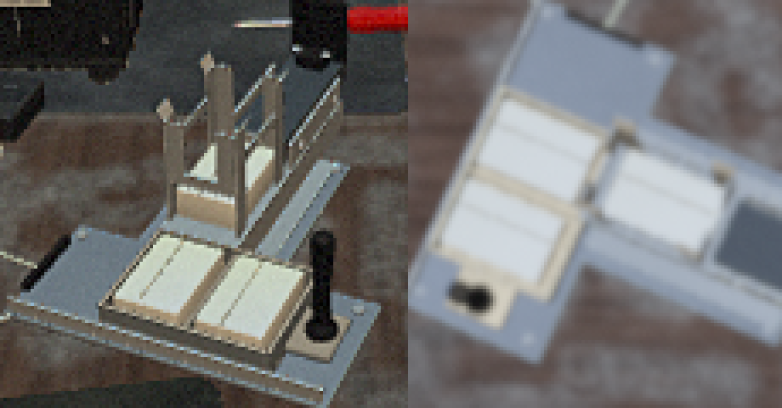

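Both packs lie flat in their pockets, at side-crop (170,270) and (255,295). The third is on the magazine floor at (225,180), and the slide is back with its handle at (320,40). The robot is clear of everything, so I'm handing in.

```bash
python3 -c "
from plant import ctrl, monitor, get_image, camera_model
print(ctrl.finish_job())"
```

```text
the job is handed in; nothing more can be done
None
```

The job is handed in, at about 20 s of the 72 s allowed: one pack lies flat in each tray pocket, the third is still in the magazine, the slide has sprung back, and the arm stayed clear of the cups and bowl.

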